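Clamp a cylinder barrel in the yoke vise

ROBOT

A 6-joint arm with a two-finger parallel gripper is mounted at the origin on a cart in front of the work surface, level with it; the furniture and walls round the work are solid. World frame = base frame: x ahead of the robot, y to its left, z up, the work surface at z = 0. Lengths are in mm, angles in degrees, forces in N, time in s.
With the tool pointing down it reaches from about 275 to 875 mm from the base axis. Payload 12.5 kg.
Tool frame: the origin (TCP) lies between the finger pads; the fingertips stand 11 mm ahead of it and the grasp point (between the pads) lies 8 mm behind it; z points along the fingers, y is the line along which they close (so a half turn about z gives the same grasp; the last joint's range is limited). The gripper opens to 85 mm and grips with 20 to 120 N. Pads are 22 mm wide; open, the fingers measure 114 mm over their backs; the gripper's body (76 mm by 85 mm) begins 54 mm behind the grasp point. The pads swing forward as they close: fully open they stand 13 mm farther back than shut.
Start: joints at [61.73, 20.094, 94.641, -0, 65.266, -4.847], TCP at [218.598, 504.678, 242.29] pointing down, gripper open.
Joint ranges: [-157.81, 157.81], [-45, 120.19], [0.68, 151.7], [-89.99, 269.99], [4.06, 180], [-164.3, 164.3]. Speed limits (degrees/s): [127.2, 127.2, 159.86, 180, 180, 180].

INTERFACE

Orientations are given as a 3x3 rotation matrix whose columns are the frame's x, y, z axes.
In Python, from bench import bot gives the robot as it stands.
- The arm moves only by the shell command python3 -m inch 'ROWS'. ROWS is JSON, a list of rows, each an object with "delta_pos": the shift along the tool's x, y, z in units of 0.04 m (1.0 is 0.04 m), a list of three; "angular": the turn, a rotation vector about the tool's x, y, z in units of 0.1 rad (1.0 is 0.1 rad), a list of three; "gripper": the finger opening in mm, from 0 to 85.4. A call has 1 to 12 rows; each row shifts and turns the commanded pose from where the row before left it, along the tool's axes as they then stand; what a row does not reach is not made up. A row lasts 1/12 s, in which the tool goes at most 41.7 mm and 7.16 degrees, less where a joint would pass 70% of its speed; a pose out of reach is approached as far as the arm can. A call with a number of a shift or a turn outside -1 to 1 is refused whole. A call with a gripper value outside its range is refused whole. The fingers move at their own pace and stop on an object; the grip force is fixed at half the most. Time passes only in rows, so rows that do not move let the fingers close. It gives the time, the measured TCP pose, the force, the opening and the grip force at its end, in the units of the state.
- bot.get_state(): the state, without advancing time (a new reading comes with each control period).
- bot.grab_frame(name): name is "scene" or "top" or "wrist"; returns the picture (400x640x3 uint8, red, green, blue); there is no depth.
- bot.camera_params(name): a dict with "vertical_fov" (degrees; the focal length in pixels is half the picture's height over the tangent of half this angle, whatever the lens; pixels are square), "cx", "cy" (the principal point, pixels), "position" and "rotation" of the camera in the world; the wrist camera has in their place "tool_from_camera" (4x4, takes a point from camera to tool coordinates, whose origin is the TCP and whose axes are the flange's). Camera axes: x right, y down, z forward; pixel columns grow to the right and rows downward; lengths in mm; the calibration is good to about 2 mm. A picture is of the moment at which its call begins: read the wrist's pose just before it. camera_params takes no time and is no camera call.
- bot.job_done(): hands the job in; it is judged then, once.
The state is a dict: "time": time; "joint_positions": joint angles; "qd": joint speeds; "joint_efforts": joint torques, N m; "tcp_pos": TCP position; "tool_rot": TCP orientation; "ft_force": force on the tool from outside, world axes, zero at the start; "torque": the same for the moment, N m; "opening": finger opening in mm; "grasp_force": force on a finger pad.
Only numpy, scipy, OpenCV 4.12 (cv2) and the standard library are available. Lean on these libraries where they do the work, as an engineer would, in place of code of your own. Each camera call takes 0.05 s, during which the arm holds its last target. There are 200 camera calls.

TASK

Slide the cylinder barrel along the V rail of the yoke vise, under the raised jaw, until its end rests against the end stop. Then turn the T-handle on top clockwise (seen from above), pushing its bar round, until the jaw has come down on the barrel and grips it hand-tight by feel: clearly tighter than where the jaw first touches, but not strained, for the barrel is thin-walled. Leave the barrel clamped there against the stop, let go, and leave the other things on the table where they are.

Things in the scene. Friction and masses are not known exactly. Their poses are not given: they have to be found in the camera images.
- vise: The blue yoke vise, bolted down (it cannot move). Origin: on the table, straight under the screw. x axis: along the rail towards its open, loading end; z up. Base plate 300 x 100 x 16 mm. A steel V rail (90 degree groove, flanks up to z = 45 mm, 60 mm wide) runs from x = -60 to +220 mm, centred on y = 0; a barrel lying in it has its axis at z = 50 mm.
- stop_face (a point): Centre of the face that the barrel's end must rest against, at vise x = -60, z = 50 mm: the end stop is an upright 50 mm wide, 70 mm high, at the closed end of the rail.
- beam_top (a point): Middle of the top of the yoke beam, at vise x = 0, z = 150 mm. The beam is 34 mm along the rail, 122 mm across and 20 mm high, with nuts and a nut boss on it up to z = 156 mm; it stands on two columns of 9 mm radius at vise x = 0, y = +-47 mm.
- barrel: The workpiece: plain aluminium cylinder barrel, 40 mm diameter, 200 mm long, 0.3 to 0.5 kg, both ends closed by flat dark plugs of 34 mm diameter. It lies in the V rail, 30 to 70 mm short of the stop, out towards the open end. Origin: middle of its axis; x: along it, same sense as the vise's x. Against the stop its middle is at vise x = +40 mm.
- jaw: The moving jaw: an inverted V, 40 mm along the rail, that slides straight down as the handle turns clockwise. Origin: on the centre line of its V, where the axis of a 40 mm barrel would be that it just touches; so its height above the barrel's axis is the gap left to close (12 to 28 mm at the start).
- hub (a point): Centre of the T-handle, where the bar crosses the vertical screw axis, 145 mm above the jaw's origin. Jaw and handle go down together, 20 mm a turn (3.2 mm per rad). The bar is level and round, 12 mm thick, an arm to either side, a 22 mm ball on each end; the hub is 28 mm across, up to 15 mm above the bar. Gripped, it stands about 195 mm above the table.
- bar_end (a point): Centre of the ball at one end of the T-handle's bar, 75 mm from the screw axis (the other end is alike). The screw stays where it is left. Pushed squarely 60 mm from the axis, the bar takes about 4 N to keep it turning while the jaw is free; standing still it pushes back with less.
- crank (a joint): Angle of the T-handle, rad, growing clockwise seen from above, which tightens; 0 to 4.7 at the start. At 0 point bar_end lies towards the vise's +x. Once the jaw touches, the push at 60 mm from the axis rises from 4 N by about 3 N per 0.1 rad: hand-tight is a push of 7 to 11 N (jaw faces on barrel, added up, 75 to 170 N); above about 17 N the barrel is crushed.
- piston: Bystander, to be left alone: grey steel piston standing on its wide end, 56 mm wide and 92 mm high; origin at the centre of its underside.
- grease_tin: Bystander, to be left alone: round tin with a lid, 68 mm across and 56 mm high; origin at the centre of its underside.
- valve_block: Bystander, to be left alone: steel valve block with ports and a side fitting, about 71 x 104 x 54 mm; origin at the centre of its underside.
- spray_cleaner: Bystander, to be left alone: spray can, 54 mm across and 185 mm high; origin at the centre of its underside.

How it is judged:
By the outcome, as a careful person would: the job done as asked, in the order asked, and still so for the second after the job is handed in, with the robot touching nothing.
It also fails if it takes over 54 s, if anything falls off the work surface, if the arm or the gripper's body presses on something with over 40 N, if the wrist force passes 120 N, or if a joint passes its speed limit or range.

## Working session

There is one attempt and no reset: what is moved stays moved. The work goes in short steps, Python scripts to look and compute and a shell command to move; the robot and the scene stay as the last step left them, time stands still between calls to the robot, and variables do not carry over. Pictures are saved under pics/ and viewed, at most 10 in all, crops included, and the job is handed in when it is done.

```bash
mkdir -p pics; ls
python3 - <<'E'
from bench import bot
import cv2
for n in("scene","top"):
    im=bot.grab_frame(n); cv2.imwrite(f"pics/{n}0.png",im[:,:,::-1])
    print(n,bot.camera_params(n))
print(bot.camera_params("wrist"))
s=bot.get_state();print(s)
E
```

```text
pics
scene {'vertical_fov': 43.23758674418628, 'cx': 313.83579403925586, 'cy': 196.50876189784597, 'position': array([  35.43453799,  456.60287148, 1218.6503071 ]), 'rotation': array([[-0.66674379, -0.62990865,  0.39833128],
       [-0.74516106,  0.55360405, -0.37183001],
       [ 0.01370113, -0.5447363 , -0.83849546]])}
top {'vertical_fov': 57.55922272423456, 'cx': 322.5771040198676, 'cy': 200.08229608455656, 'position': array([ 500.31896001,    5.79584724, 1162.25409502]), 'rotation': array([[ 0.0114277 , -0.99860093,  0.05162938],
       [-0.99992821, -0.01122636,  0.00418796],
       [-0.00360249, -0.05167353, -0.99865753]])}
{'vertical_fov': 63.44182359488495, 'cx': 321.59593160569057, 'cy': 196.40875393614652, 'tool_from_camera': array([[ 6.01786505e-06, -9.65652064e-01, -2.59838585e-01,
         6.55941701e+01],
       [ 9.99999923e-01,  1.07868500e-04, -3.77717477e-04,
         1.24261691e-01],
       [ 3.92772059e-04, -2.59838563e-01,  9.65651991e-01,
        -1.30799799e+02],
       [ 0.00000000e+00,  0.00000000e+00,  0.00000000e+00,
         1.00000000e+00]])}
{'time': 0.1, 'joint_positions': array([ 6.17321927e+01,  2.01209940e+01,  9.46743662e+01, -7.33715200e-04,
        6.52627930e+01, -4.84806614e+00]), 'qd': array([-0.00034002, -0.05290546, -0.14724781,  0.06641527, -0.04263969,
        0.0289029 ]), 'joint_efforts': array([ 7.65941913e-04, -5.06827998e+01, -2.91879255e+01, -6.91859736e-05,
        2.47935692e-03,  3.25815824e-05]), 'tcp_pos': array([218.45715276, 504.44489613, 241.80750374]), 'tool_rot': array([[-9.17619850e-01,  3.97458916e-01, -4.70437270e-04],
       [ 3.97459188e-01,  9.17619412e-01, -8.99432381e-04],
       [ 7.41949520e-05, -1.01231662e-03, -9.99999485e-01]]), 'ft_force': array([ 0.25806695,  0.34298835, -0.21259677]), 'torque': array([ 0.0178325 , -0.00701483,  0.00877583]), 'grasp_force': 0.0, 'opening': 85.5073285175087}
```

View pics/scene0.png

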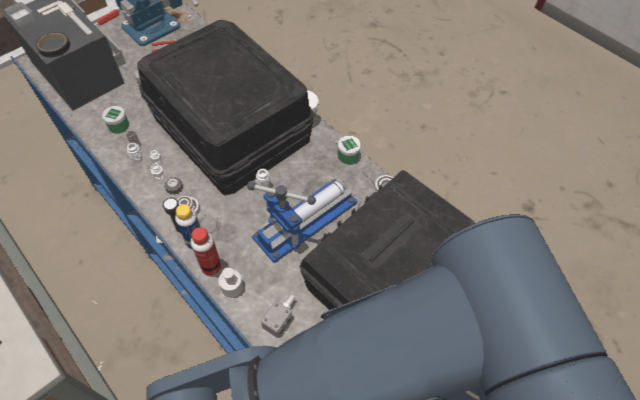

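View pics/top0.png

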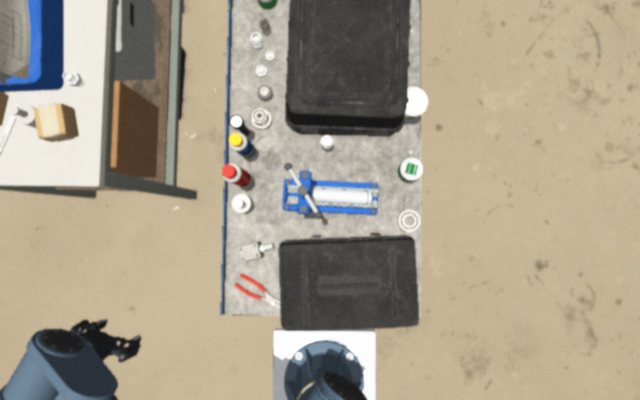

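The scene view shows the vise at about (300,215), with the barrel towards the robot-right end. In the top view the vise runs from (284,195) to (379,200), with its open end to the right (world -y). The T-handle goes from (288,166) to (324,220). I'll enlarge both.

Run:
```python
import cv2,numpy as np
a=cv2.imread("pics/top0.png")[150:235,270:395]; b=cv2.imread("pics/scene0.png")[160:270,235:370]
a=cv2.resize(a,None,fx=6,fy=6,interpolation=cv2.INTER_CUBIC)
cv2.imwrite("pics/topc.png",a)
b=cv2.resize(b,None,fx=5,fy=5,interpolation=cv2.INTER_CUBIC)
cv2.imwrite("pics/scenec.png",b)
```

```text
(no output)
```

View pics/topc.png

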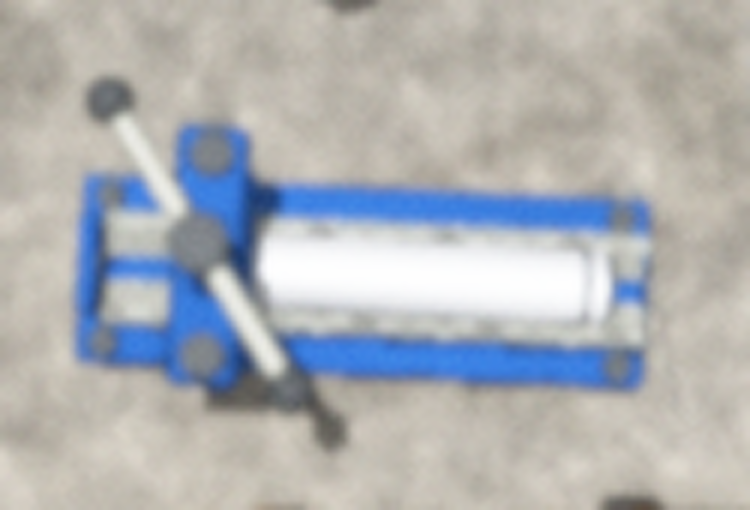

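View pics/scenec.png

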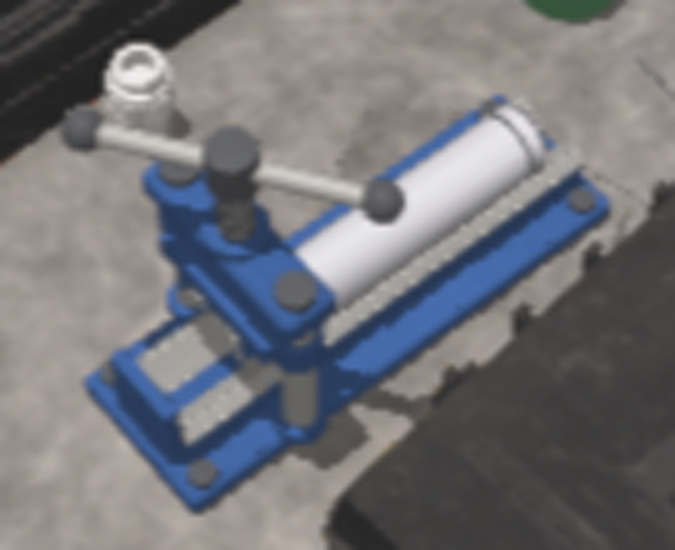

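The enlarged top view gives these positions in crop pixels. The balls are at (109,98) and (291,392), and the nuts at (213,152) and (204,357). The base plate corners are at (86,177), (80,362), (650,200) and (640,388), and the barrel's outer end is near x=608. The scene crop shows balls at (82,130) and (383,200), and a nut at (295,290). Next I'll fit the pose.

```bash
cat > h.py <<'E'
import numpy as np
from bench import bot
from scipy.optimize import least_squares
def proj(n,P):
    c=bot.camera_params(n); R=c["rotation"]; f=200/np.tan(np.radians(c["vertical_fov"]/2))
    q=(np.atleast_2d(P)-c["position"])@R
    return q[:,:2]/q[:,2:]*f+[c["cx"],c["cy"]]
E
python3 - <<'E'
from h import *
T=lambda p:((np.array(p)+.5)/6-.5)+[270,150]
S=lambda p:((np.array(p)+.5)/5-.5)+[235,160]
top=T([(86,177),(80,362),(650,200),(640,388),(213,152),(204,357),(109,98),(291,392),(198,242),(608,277)])
sc=S([(90,385),(197,505),(605,210),(295,290),(82,130),(383,200),(545,140)])
def W(p,q):
    c,s=np.cos(p[2]),np.sin(p[2]); q=np.array(q,float)
    return np.c_[p[0]+c*q[:,0]-s*q[:,1],p[1]+s*q[:,0]+c*q[:,1],q[:,2]]
def pts(p):
    x0,h,cr,xe=p[3:7]; e=x0+300; bx,by=75*np.cos(cr),-75*np.sin(cr)
    t=[(x0,50,16),(x0,-50,16),(e,50,16),(e,-50,16),(0,47,155),(0,-47,155),(-bx,-by,h),(bx,by,h),(0,0,h+15),(xe,0,50)]
    s=[(x0,50,16),(x0,-50,16),(e,-50,16),(0,-47,155),(-bx,-by,h),(bx,by,h),(xe,0,50)]
    return W(p,t),W(p,s)
def res(p):
    t,s=pts(p); return np.r_[(proj("top",t)-top).ravel(),(proj("scene",s)-sc).ravel()]
r=least_squares(res,[500,50,-1.57,-75,215,1.05,200],x_scale=[10,10,.1,10,10,.1,10],loss="soft_l1")
print(r.x.round(3),np.degrees(r.x[2])); print(res(r.x).reshape(-1,2).round(1))
p=r.x
print(W(p,[(p[6],0,50),(-60,0,50),(0,0,p[4]),(75*np.cos(p[5]),-75*np.sin(p[5]),p[4])]).round(1))
E
```

```text
[573.762  61.586  -1.603 -74.943 212.48    0.965 200.1  ] -91.87289380130721
[[-0.4 -0.5]
 [-1.   0.3]
 [ 0.5 -0.2]
 [ 1.   0.2]
 [-0.2  0.4]
 [-0.3  0. ]
 [-0.   0.5]
 [ 0.1 -0.1]
 [-0.   0.2]
 [ 0.4  1.8]
 [-1.9 -1.3]
 [-0.8  0.7]
 [ 1.8 -1.6]
 [ 0.2  0.2]
 [ 0.2 -0.3]
 [ 0.1  0.1]
 [-3.8 -1. ]]
[[ 567.2 -138.4   50. ]
 [ 575.7  121.6   50. ]
 [ 573.8   61.6  212.5]
 [ 510.7   20.9  212.5]]
```

The fit is good: the vise is at (573.8, 61.6) with yaw -91.9°, the bar is at z≈212, and the barrel is about 60 mm short of the stop. First I'll align the tool (y along the push direction), rise and travel to beyond the barrel's open end.

```bash
python3 -m inch '[{"delta_pos":[0,0,-0.4],"angular":[0,0,-0.94],"gripper":0},{"delta_pos":[0,0,-0.4],"angular":[0,0,-0.94],"gripper":0},{"delta_pos":[0,0,-0.4],"angular":[0,0,-0.94],"gripper":0},{"delta_pos":[0,0,-0.4],"angular":[0,0,-0.94],"gripper":0},{"delta_pos":[-0.385,-0.71,0],"angular":[0,0,0],"gripper":0},{"delta_pos":[-0.385,-0.71,0],"angular":[0,0,0],"gripper":0},{"delta_pos":[-0.385,-0.71,0],"angular":[0,0,0],"gripper":0},{"delta_pos":[-0.385,-0.71,0],"angular":[0,0,0],"gripper":0},{"delta_pos":[-0.385,-0.71,0],"angular":[0,0,0],"gripper":0},{"delta_pos":[-0.385,-0.71,0],"angular":[0,0,0],"gripper":0},{"delta_pos":[-0.385,-0.71,0],"angular":[0,0,0],"gripper":0},{"delta_pos":[-0.385,-0.71,0],"angular":[0,0,0],"gripper":0}]'
python3 -m inch '[{"delta_pos":[-0.385,-0.71,0],"angular":[0,0,0],"gripper":0},{"delta_pos":[-0.385,-0.71,0],"angular":[0,0,0],"gripper":0},{"delta_pos":[-0.385,-0.71,0],"angular":[0,0,0],"gripper":0},{"delta_pos":[-0.385,-0.71,0],"angular":[0,0,0],"gripper":0},{"delta_pos":[-0.385,-0.71,0],"angular":[0,0,0],"gripper":0},{"delta_pos":[-0.385,-0.71,0],"angular":[0,0,0],"gripper":0},{"delta_pos":[-0.385,-0.71,0],"angular":[0,0,0],"gripper":0},{"delta_pos":[-0.385,-0.71,0],"angular":[0,0,0],"gripper":0},{"delta_pos":[-0.385,-0.71,0],"angular":[0,0,0],"gripper":0},{"delta_pos":[-0.385,-0.71,0],"angular":[0,0,0],"gripper":0},{"delta_pos":[-0.385,-0.71,0],"angular":[0,0,0],"gripper":0},{"delta_pos":[-0.385,-0.71,0],"angular":[0,0,0],"gripper":0}]'
```

```text
time: 1.1
tcp_pos: [334.5, 272.0, 306.1]
tool_rot: [[-0.999, 0.033, -0.0], [0.033, 0.999, -0.0], [0.0, -0.0, -1.0]]
ft_force: [1.1, 0.9, 0.1]
opening: 0.1
grasp_force: 0.0
time: 2.1
tcp_pos: [508.1, -74.7, 306.0]
tool_rot: [[-0.999, 0.033, -0.0], [0.033, 0.999, 0.0], [0.0, 0.0, -1.0]]
ft_force: [0.3, 0.6, 0.2]
opening: 0.3
grasp_force: 0.0
```

```bash
python3 -m inch '[{"delta_pos":[-0.38,-0.7,0],"angular":[0,0,0],"gripper":0},{"delta_pos":[-0.38,-0.7,0],"angular":[0,0,0],"gripper":0},{"delta_pos":[-0.38,-0.7,0],"angular":[0,0,0],"gripper":0},{"delta_pos":[-0.38,-0.7,0],"angular":[0,0,0],"gripper":0},{"delta_pos":[0,0,0.88],"angular":[0,0,0],"gripper":0},{"delta_pos":[0,0,0.88],"angular":[0,0,0],"gripper":0},{"delta_pos":[0,0,0.88],"angular":[0,0,0],"gripper":0},{"delta_pos":[0,0,0.88],"angular":[0,0,0],"gripper":0},{"delta_pos":[0,0,0.88],"angular":[0,0,0],"gripper":0},{"delta_pos":[0,0,0.88],"angular":[0,0,0],"gripper":0},{"delta_pos":[0,0,0.86],"angular":[0,0,0],"gripper":0},{"delta_pos":[0,0,0],"angular":[0,0,0],"gripper":0}]'
python3 - <<'E'
from h import *
import cv2
a=bot.grab_frame("top")[150:260,270:420]
cv2.imwrite("pics/top1.png",cv2.resize(a,None,fx=5,fy=5,interpolation=cv2.INTER_CUBIC)[:,:,::-1])
E
```

```text
time: 3.1
tcp_pos: [561.3, -185.6, 54.4]
tool_rot: [[-0.999, 0.033, -0.01], [0.033, 0.999, 0.004], [0.01, 0.004, -1.0]]
ft_force: [-1.0, 0.8, -0.8]
opening: 0.2
grasp_force: 0.0
```

View pics/top1.png

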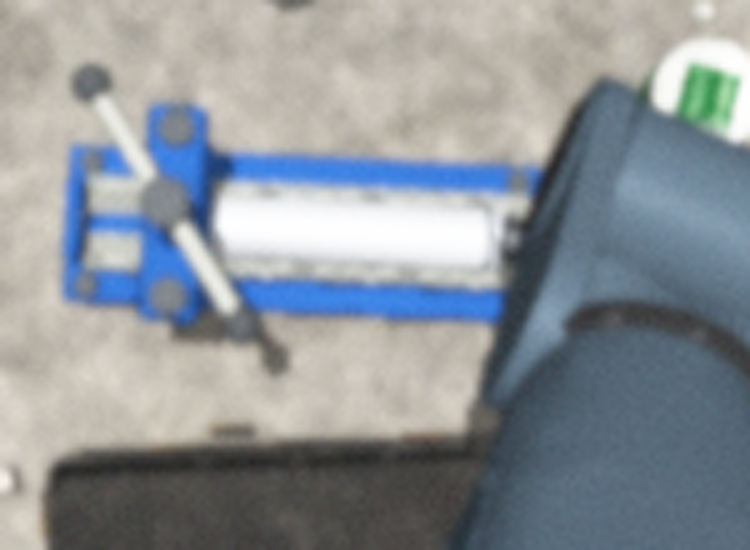

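The gripper hangs beyond the barrel's outer end, which is at crop (500,235), and it is clear of everything. Now I'll push along +tool y.

```bash
python3 -m inch '[{"delta_pos":[-0.1,0.15,-0.08],"angular":[0,0,0],"gripper":0},{"delta_pos":[0,0.15,0],"angular":[0,0,0],"gripper":0},{"delta_pos":[0,0.15,0],"angular":[0,0,0],"gripper":0},{"delta_pos":[0,0.15,0],"angular":[0,0,0],"gripper":0},{"delta_pos":[0,0.15,0],"angular":[0,0,0],"gripper":0},{"delta_pos":[0,0.15,0],"angular":[0,0,0],"gripper":0},{"delta_pos":[0,0.15,0],"angular":[0,0,0],"gripper":0},{"delta_pos":[0,0.15,0],"angular":[0,0,0],"gripper":0},{"delta_pos":[0,0.15,0],"angular":[0,0,0],"gripper":0},{"delta_pos":[0,0.15,0],"angular":[0,0,0],"gripper":0},{"delta_pos":[0,0.15,0],"angular":[0,0,0],"gripper":0}]'
```

```text
time: 4.07
tcp_pos: [571.6, -121.4, 64.7]
tool_rot: [[-0.999, 0.033, 0.002], [0.033, 0.999, -0.001], [-0.002, -0.001, -1.0]]
ft_force: [0.4, -6.4, 3.9]
opening: 0.3
grasp_force: 3.1
```

```bash
python3 -m inch '[{"delta_pos":[0,0.05,0],"angular":[0,0,0],"gripper":0},{"delta_pos":[0,0.05,0],"angular":[0,0,0],"gripper":0},{"delta_pos":[0,0.05,0],"angular":[0,0,0],"gripper":0}]'
```

```text
time: 4.32
tcp_pos: [571.8, -115.6, 64.6]
tool_rot: [[-0.999, 0.032, 0.002], [0.032, 0.999, -0.001], [-0.002, -0.001, -1.0]]
ft_force: [-1.4, -6.7, 4.1]
opening: 0.3
grasp_force: 3.3
```

```bash
python3 -m inch '[{"delta_pos":[0.03,0.06,0],"angular":[0,0,0],"gripper":0},{"delta_pos":[0.03,0.06,0],"angular":[0,0,0],"gripper":0},{"delta_pos":[0,0.06,0],"angular":[0,0,0],"gripper":0},{"delta_pos":[0,0.06,0],"angular":[0,0,0],"gripper":0}]'
python3 -m inch '[{"delta_pos":[0,0.05,0],"angular":[0,0,0],"gripper":0},{"delta_pos":[0,0.05,0],"angular":[0,0,0],"gripper":0},{"delta_pos":[0,0.05,0],"angular":[0,0,0],"gripper":0}]'
```

```text
time: 4.65
tcp_pos: [569.6, -105.8, 64.4]
tool_rot: [[-0.999, 0.033, 0.001], [0.033, 0.999, -0.001], [-0.001, -0.001, -1.0]]
ft_force: [1.3, -5.4, 3.5]
opening: 0.1
grasp_force: 3.1
time: 4.9
tcp_pos: [569.8, -99.8, 64.3]
tool_rot: [[-0.999, 0.033, 0.001], [0.033, 0.999, -0.001], [-0.001, -0.001, -1.0]]
ft_force: [0.1, -6.7, 3.7]
opening: -0.1
grasp_force: 3.1
```

```bash
python3 -m inch '[{"delta_pos":[0,0.05,0],"angular":[0,0,0],"gripper":0},{"delta_pos":[0,0.05,0],"angular":[0,0,0],"gripper":0}]'
```

```text
time: 5.07
tcp_pos: [569.9, -95.8, 64.4]
tool_rot: [[-0.999, 0.033, 0.001], [0.033, 0.999, -0.001], [-0.001, -0.001, -1.0]]
ft_force: [1.5, -6.8, 3.8]
opening: -0.0
grasp_force: 3.1
```

```bash
python3 -m inch '[{"delta_pos":[0,0.05,0],"angular":[0,0,0],"gripper":0},{"delta_pos":[0,0.05,0],"angular":[0,0,0],"gripper":0}]'; python3 -m inch '[{"delta_pos":[0,0.04,0],"angular":[0,0,0],"gripper":0}]'; python3 -m inch '[{"delta_pos":[0,0.04,0],"angular":[0,0,0],"gripper":0}]'
```

```text
time: 5.23
tcp_pos: [570.1, -91.9, 64.4]
tool_rot: [[-0.999, 0.033, 0.001], [0.033, 0.999, -0.001], [-0.001, -0.001, -1.0]]
ft_force: [1.7, -6.8, 3.3]
opening: 0.1
grasp_force: 3.1
time: 5.32
tcp_pos: [570.2, -91.2, 64.4]
tool_rot: [[-0.999, 0.032, 0.001], [0.032, 0.999, -0.003], [-0.001, -0.003, -1.0]]
ft_force: [-1.7, -23.1, 2.2]
opening: 0.1
grasp_force: 11.6
time: 5.4
tcp_pos: [570.2, -90.9, 64.5]
tool_rot: [[-1.0, 0.032, 0.002], [0.032, 0.999, -0.005], [-0.002, -0.005, -1.0]]
ft_force: [-2.9, -33.7, 2.0]
opening: 0.2
grasp_force: 16.6
```

The barrel is seated against the stop: the force jumped to 34 N with no further motion. I'll back off, rise, and go over the near arm of the handle.

```bash
python3 -m inch '[{"delta_pos":[0,-0.5,0],"angular":[0,0,0],"gripper":0},{"delta_pos":[0,-0.5,0],"angular":[0,0,0],"gripper":0},{"delta_pos":[0,0,-1],"angular":[0,0,0],"gripper":0},{"delta_pos":[0,0,-1],"angular":[0,0,0],"gripper":0},{"delta_pos":[0,0,-1],"angular":[0,0,0],"gripper":0},{"delta_pos":[0,0,-1],"angular":[0,0,0],"gripper":0},{"delta_pos":[0,0,-1],"angular":[0,0,0],"gripper":0},{"delta_pos":[0,0,-1],"angular":[0,0,0],"gripper":50}]'
python3 -m inch '[{"delta_pos":[0.21,0.83,0],"angular":[0,0,0],"gripper":50},{"delta_pos":[0.21,0.83,0],"angular":[0,0,0],"gripper":50},{"delta_pos":[0.21,0.83,0],"angular":[0,0,0],"gripper":50},{"delta_pos":[0.21,0.83,0],"angular":[0,0,0],"gripper":50},{"delta_pos":[0.21,0.83,0],"angular":[0,0,0],"gripper":50},{"delta_pos":[0,0,0],"angular":[0,0,-1],"gripper":50},{"delta_pos":[0,0,0],"angular":[0,0,-1],"gripper":50},{"delta_pos":[0,0,0],"angular":[0,0,-1],"gripper":50},{"delta_pos":[0,0,0],"angular":[0,0,-1],"gripper":50},{"delta_pos":[0,0,0],"angular":[0,0,-1],"gripper":50},{"delta_pos":[0,0,0],"angular":[0,0,-1],"gripper":50},{"delta_pos":[0,0,0],"angular":[0,0,0],"gripper":50}]'
python3 - <<'E'
from h import *
import cv2
s=bot.get_state()
a=bot.grab_frame("wrist"); cv2.imwrite("pics/w1.png",a[:,:,::-1])
print(s["tcp_pos"],s["tool_rot"],s["torque"],s["joint_positions"])
cv2.imwrite("pics/top2.png",cv2.resize(bot.grab_frame("top")[150:260,270:420],None,fx=5,fy=5,interpolation=cv2.INTER_CUBIC)[:,:,::-1])
E
```

```text
time: 6.07
tcp_pos: [567.7, -127.6, 305.8]
tool_rot: [[-0.999, 0.033, -0.001], [0.033, 0.999, 0.001], [0.001, 0.001, -1.0]]
ft_force: [0.7, 0.1, -0.3]
opening: 10.9
grasp_force: 0.0
time: 7.07
tcp_pos: [531.4, 39.4, 303.6]
tool_rot: [[-0.841, -0.541, -0.001], [-0.541, 0.841, 0.0], [0.001, 0.001, -1.0]]
ft_force: [-0.2, 0.0, 0.5]
opening: 50.1
grasp_force: 0.0
[531.43377384  39.40513632 303.59039705] [[-8.40860752e-01 -5.41250253e-01 -1.16558689e-03]
 [-5.41250987e-01  8.40860981e-01  4.23081369e-04]
 [ 7.51103635e-04  9.86627570e-04 -9.99999231e-01]] [-0.01306227 -0.0150704   0.02583575] [-7.76484495e-01  1.50367196e+01  9.26555692e+01  2.44827983e-02
  7.23748184e+01 -1.23552740e+02]
```

View pics/w1.png

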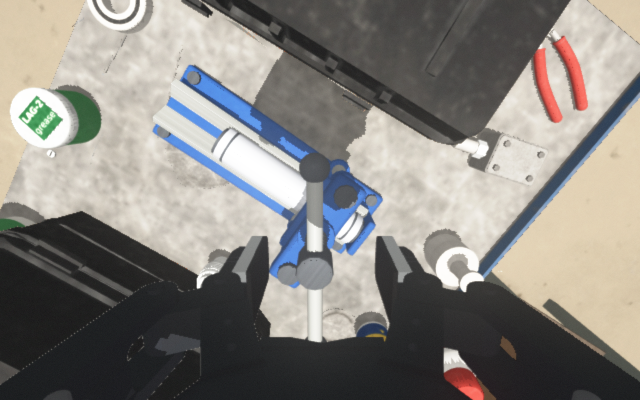

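The wrist view shows the bar vertical in the image, between the fingers, with the ball at (314,165) and the hub at (315,270). The barrel's end plug is at the stop, at about (350,230). I'll check the hub position from these pixels.

Run:
```python
from h import *
c=bot.camera_params("wrist"); f=200/np.tan(np.radians(c["vertical_fov"]/2)); M=c["tool_from_camera"]
s=bot.get_state(); R=s["tool_rot"]
for u,v,z in((314,165,212.5),(315,270,227.5)):
    d=R@M[:3,:3]@np.array([(u-c["cx"])/f,(v-c["cy"])/f,1]); o=s["tcp_pos"]+R@M[:3,3]
    P=o+d*(z-o[2])/d[2]; print(P.round(1), (R.T@(P-s["tcp_pos"])).round(1))
```

```text
[510.3  19.7 212.5] [28.4 -5.3 91.2]
[571.1  58.8 227.5] [-43.9  -4.7  76.2]
```

The hub is consistent to about 2 mm. I'll descend to straddle the bar, narrow the fingers, and start turning with the tool following the arc.

```bash
python3 -m inch '[{"delta_pos":[0.1,0,0.61],"angular":[0,0,0],"gripper":50},{"delta_pos":[0,0,0.61],"angular":[0,0,0],"gripper":50},{"delta_pos":[0,0,0.61],"angular":[0,0,0],"gripper":50},{"delta_pos":[0,0,0.61],"angular":[0,0,0],"gripper":50},{"delta_pos":[0,0,0],"angular":[0,0,0],"gripper":26},{"delta_pos":[0,0,0],"angular":[0,0,0],"gripper":26},{"delta_pos":[0,0,0],"angular":[0,0,0],"gripper":26},{"delta_pos":[0,0,0],"angular":[0,0,0],"gripper":26}]'
python3 -m inch '[{"delta_pos":[-0.02,0.119,0.008],"angular":[0,0,1],"gripper":26},{"delta_pos":[-0.02,0.119,0.008],"angular":[0,0,1],"gripper":26},{"delta_pos":[-0.02,0.119,0.008],"angular":[0,0,1],"gripper":26},{"delta_pos":[-0.02,0.119,0.008],"angular":[0,0,1],"gripper":26},{"delta_pos":[-0.02,0.119,0.008],"angular":[0,0,1],"gripper":26},{"delta_pos":[-0.02,0.119,0.008],"angular":[0,0,1],"gripper":26}]'
cat > st.py <<'E'
from h import *
H=np.array([573,60.5,0]); s=bot.get_state(); R=s["tool_rot"]; p=s["tcp_pos"]
F=R.T@s["ft_force"]; q=R.T@(p-H)
print("psi %.1f"%np.degrees(np.arctan2(R[1,0],R[0,0])),"rel",q[:2].round(1),"z %.1f"%p[2],"Ft",F.round(1),"tau_tool",(R.T@s["torque"]).round(3),"Fxr Nm",((q[0]*F[1]-q[1]*F[0])/1e3).round(3),"t",s["time"],"j6 %.0f"%s["joint_positions"][5])
E
python3 st.py
```

```text
time: 7.83
tcp_pos: [529.3, 36.9, 207.9]
tool_rot: [[-0.844, -0.537, 0.003], [-0.537, 0.844, 0.0], [-0.002, -0.001, -1.0]]
ft_force: [-0.0, -0.1, 0.5]
opening: 26.2
grasp_force: 0.0
time: 8.33
tcp_pos: [524.5, 64.8, 205.8]
tool_rot: [[-0.999, 0.038, 0.002], [0.038, 0.999, -0.001], [-0.002, -0.001, -1.0]]
ft_force: [-2.8, -3.5, 2.0]
opening: 26.2
grasp_force: 2.0
psi 177.8 rel [48.3  2.2] z 205.8 Ft [ 2.7 -3.6 -2. ] tau_tool [ 0.683  0.348 -0.001] Fxr Nm -0.181 t 8.3333 j6 -86
```

```bash
python3 -m inch '[{"delta_pos":[-0.02,0.12,0.008],"angular":[0,0,1],"gripper":26},{"delta_pos":[-0.02,0.12,0.008],"angular":[0,0,1],"gripper":26},{"delta_pos":[-0.02,0.12,0.008],"angular":[0,0,1],"gripper":26},{"delta_pos":[-0.02,0.12,0.008],"angular":[0,0,1],"gripper":26},{"delta_pos":[-0.02,0.12,0.008],"angular":[0,0,1],"gripper":26},{"delta_pos":[-0.02,0.12,0.008],"angular":[0,0,1],"gripper":26},{"delta_pos":[-0.02,0.12,0.008],"angular":[0,0,1],"gripper":26},{"delta_pos":[-0.02,0.12,0.008],"angular":[0,0,1],"gripper":26},{"delta_pos":[-0.02,0.12,0.008],"angular":[0,0,1],"gripper":26},{"delta_pos":[-0.02,0.12,0.008],"angular":[0,0,1],"gripper":26}]'; python3 st.py
```

```text
time: 9.17
tcp_pos: [552.0, 102.4, 202.1]
tool_rot: [[-0.508, 0.862, -0.001], [0.862, 0.508, -0.0], [0.0, -0.001, -1.0]]
ft_force: [-5.5, -0.1, -0.3]
opening: 25.9
grasp_force: 2.2
psi 120.5 rel [46.9  3. ] z 202.1 Ft [ 2.7 -4.8  0.3] tau_tool [ 0.793  0.496 -0.016] Fxr Nm -0.234 t 9.1667 j6 -25
```

Free-turning torque is about 0.23 N·m, which matches 4 N at 60 mm. Continuing.

```bash
python3 -m inch '[{"delta_pos":[-0.015,0.12,0.008],"angular":[0,0,1],"gripper":26},{"delta_pos":[-0.015,0.12,0.008],"angular":[0,0,1],"gripper":26},{"delta_pos":[-0.02,0.12,0.008],"angular":[0,0,1],"gripper":26},{"delta_pos":[-0.02,0.12,0.008],"angular":[0,0,1],"gripper":26},{"delta_pos":[-0.02,0.12,0.008],"angular":[0,0,1],"gripper":26},{"delta_pos":[-0.02,0.12,0.008],"angular":[0,0,1],"gripper":26},{"delta_pos":[-0.02,0.12,0.008],"angular":[0,0,1],"gripper":26},{"delta_pos":[-0.02,0.12,0.008],"angular":[0,0,1],"gripper":26},{"delta_pos":[-0.02,0.12,0.008],"angular":[0,0,1],"gripper":26},{"delta_pos":[-0.02,0.12,0.008],"angular":[0,0,1],"gripper":26}]'; python3 st.py
```

```text
time: 10.0
tcp_pos: [598.6, 99.8, 199.0]
tool_rot: [[0.45, 0.893, -0.0], [0.893, -0.45, 0.001], [0.001, -0.001, -1.0]]
ft_force: [-2.3, 4.0, -1.0]
opening: 26.1
grasp_force: 2.4
psi 63.2 rel [46.8  5. ] z 199.0 Ft [ 2.6 -3.8  1. ] tau_tool [0.814 0.394 0.026] Fxr Nm -0.192 t 10.0 j6 32
```

```bash
python3 -m inch '[{"delta_pos":[-0.02,0.12,0.008],"angular":[0,0,1],"gripper":26},{"delta_pos":[-0.02,0.12,0.008],"angular":[0,0,1],"gripper":26},{"delta_pos":[-0.02,0.12,0.008],"angular":[0,0,1],"gripper":26},{"delta_pos":[-0.02,0.12,0.008],"angular":[0,0,1],"gripper":26},{"delta_pos":[-0.02,0.12,0.008],"angular":[0,0,1],"gripper":26},{"delta_pos":[-0.02,0.12,0.008],"angular":[0,0,1],"gripper":26},{"delta_pos":[-0.02,0.12,0.008],"angular":[0,0,1],"gripper":26},{"delta_pos":[-0.02,0.12,0.008],"angular":[0,0,1],"gripper":26}]'; python3 st.py
```

```text
time: 10.67
tcp_pos: [620.2, 68.3, 196.4]
tool_rot: [[0.954, 0.299, 0.001], [0.299, -0.954, 0.001], [0.001, -0.001, -1.0]]
ft_force: [-0.9, 5.3, -4.0]
opening: 25.7
grasp_force: 2.6
psi 17.4 rel [47.6  6.4] z 196.4 Ft [ 0.7 -5.3  4. ] tau_tool [0.738 0.134 0.007] Fxr Nm -0.257 t 10.6667 j6 75
```

Turned about 3.4 rad so far. I'll open, lift, swing the wrist back half a turn, and re-engage on the other arm.

```bash
python3 -m inch '[{"delta_pos":[0,0,0],"angular":[0,0,0],"gripper":50},{"delta_pos":[0,0,0],"angular":[0,0,0],"gripper":50},{"delta_pos":[0,0,0],"angular":[0,0,0],"gripper":50},{"delta_pos":[0,0,-0.6],"angular":[0,0,0],"gripper":50},{"delta_pos":[0,0,-0.8],"angular":[0,0,0],"gripper":50},{"delta_pos":[0,0,-0.8],"angular":[0,0,0],"gripper":50},{"delta_pos":[0,0,0],"angular":[0,0,-1],"gripper":50},{"delta_pos":[0,0,0],"angular":[0,0,-1],"gripper":50},{"delta_pos":[0,0,0],"angular":[0,0,-1],"gripper":50},{"delta_pos":[0,0,0],"angular":[0,0,-1],"gripper":50},{"delta_pos":[0,0,0],"angular":[0,0,-1],"gripper":50},{"delta_pos":[0,0,0],"angular":[0,0,-1],"gripper":50}]'
python3 -m inch '[{"delta_pos":[0,0,0],"angular":[0,0,-1],"gripper":50},{"delta_pos":[0,0,0],"angular":[0,0,-1],"gripper":50},{"delta_pos":[0,0,0],"angular":[0,0,-1],"gripper":50},{"delta_pos":[0,0,0],"angular":[0,0,-1],"gripper":50},{"delta_pos":[0,0,0],"angular":[0,0,-1],"gripper":50},{"delta_pos":[0,0,0],"angular":[0,0,-1],"gripper":50},{"delta_pos":[0,0,0],"angular":[0,0,-1],"gripper":50},{"delta_pos":[0,0,0],"angular":[0,0,-1],"gripper":50},{"delta_pos":[0,0,0],"angular":[0,0,-1],"gripper":50},{"delta_pos":[0,0,0],"angular":[0,0,-1],"gripper":50},{"delta_pos":[0,0,0],"angular":[0,0,-1],"gripper":50},{"delta_pos":[0,0,0],"angular":[0,0,-1],"gripper":50}]'
python3 -m inch '[{"delta_pos":[0,0,0],"angular":[0,0,-1],"gripper":50},{"delta_pos":[0,0,0],"angular":[0,0,-1],"gripper":50},{"delta_pos":[0,0,0],"angular":[0,0,-1],"gripper":50},{"delta_pos":[0,0,0],"angular":[0,0,-1],"gripper":50},{"delta_pos":[0,0,0],"angular":[0,0,-1],"gripper":50},{"delta_pos":[0,0,0],"angular":[0,0,-1],"gripper":50},{"delta_pos":[0,0,0],"angular":[0,0,-1],"gripper":50},{"delta_pos":[0,0,0],"angular":[0,0,-1],"gripper":50},{"delta_pos":[0,0,0],"angular":[0,0,-1],"gripper":50},{"delta_pos":[0,0,0],"angular":[0,0,-1],"gripper":50},{"delta_pos":[0,0,0],"angular":[0,0,-1],"gripper":50},{"delta_pos":[0,0,0],"angular":[0,0,-1],"gripper":50}]'
python3 -m inch '[{"delta_pos":[0,0,0],"angular":[0,0,-1],"gripper":50},{"delta_pos":[0.8,0.09,0],"angular":[0,0,-0.4],"gripper":50},{"delta_pos":[0.8,0.09,0],"angular":[0,0,0],"gripper":50},{"delta_pos":[0.8,0.09,0],"angular":[0,0,0],"gripper":50},{"delta_pos":[0,0,0],"angular":[0,0,0],"gripper":50},{"delta_pos":[0,0,0],"angular":[0,0,0],"gripper":50}]'
python3 st.py
python3 - <<'E'
from h import *
import cv2
cv2.imwrite("pics/w2.png",bot.grab_frame("wrist")[:,:,::-1])
E
```

```text
time: 11.67
tcp_pos: [620.0, 67.7, 284.0]
tool_rot: [[0.609, 0.793, 0.001], [0.793, -0.609, -0.0], [0.0, 0.001, -1.0]]
ft_force: [-0.7, 0.3, 0.2]
opening: 50.0
grasp_force: 0.0
time: 12.67
tcp_pos: [620.0, 67.7, 284.0]
tool_rot: [[-0.519, 0.855, 0.001], [0.855, 0.519, -0.0], [-0.0, 0.001, -1.0]]
ft_force: [0.0, -0.5, 0.6]
opening: 50.0
grasp_force: 0.0
time: 13.67
tcp_pos: [620.0, 67.7, 283.9]
tool_rot: [[-0.985, -0.174, 0.001], [-0.174, 0.985, -0.0], [-0.001, -0.0, -1.0]]
ft_force: [0.3, 0.4, -0.7]
opening: 50.2
grasp_force: 0.0
time: 14.17
tcp_pos: [524.3, 50.1, 284.4]
tool_rot: [[-0.953, -0.304, 0.001], [-0.304, 0.953, -0.0], [-0.001, -0.001, -1.0]]
ft_force: [0.8, -0.7, 1.2]
opening: 50.2
grasp_force: 0.0
psi -162.3 rel [49.2  4.7] z 284.4 Ft [-0.6 -0.9 -1.1] tau_tool [-0.031 -0.039  0.024] Fxr Nm -0.043 t 14.1667 j6 -107
```

View pics/w2.png

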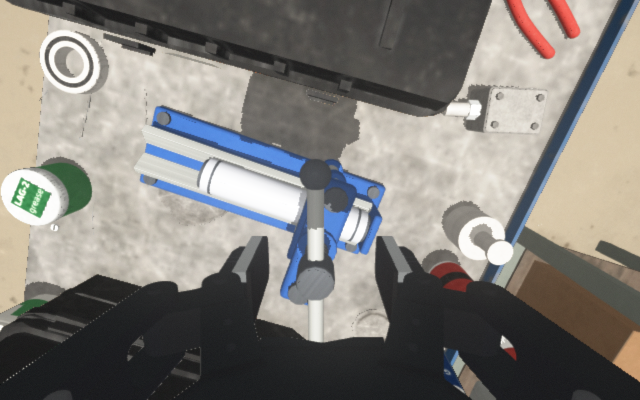

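The bar is centred again between the fingers (ball at (315,173), hub at (316,280)), and the barrel still sits at the stop. I'll descend and turn on.

```bash
python3 -m inch '[{"delta_pos":[-0.03,0,0.55],"angular":[0,0,0],"gripper":50},{"delta_pos":[0,0,0.55],"angular":[0,0,0],"gripper":50},{"delta_pos":[0,0,0.55],"angular":[0,0,0],"gripper":50},{"delta_pos":[0,0,0.55],"angular":[0,0,0],"gripper":50},{"delta_pos":[0,0,0],"angular":[0,0,0],"gripper":26},{"delta_pos":[0,0,0],"angular":[0,0,0],"gripper":26},{"delta_pos":[0,0,0],"angular":[0,0,0],"gripper":26},{"delta_pos":[0,0,0],"angular":[0,0,0],"gripper":26}]'; python3 st.py
python3 -m inch '[{"delta_pos":[-0.02,0.12,0.008],"angular":[0,0,1],"gripper":26},{"delta_pos":[-0.02,0.12,0.008],"angular":[0,0,1],"gripper":26},{"delta_pos":[-0.02,0.12,0.008],"angular":[0,0,1],"gripper":26},{"delta_pos":[-0.02,0.12,0.008],"angular":[0,0,1],"gripper":26},{"delta_pos":[-0.02,0.12,0.008],"angular":[0,0,1],"gripper":26},{"delta_pos":[-0.02,0.12,0.008],"angular":[0,0,1],"gripper":26},{"delta_pos":[-0.02,0.12,0.008],"angular":[0,0,1],"gripper":26},{"delta_pos":[-0.02,0.12,0.008],"angular":[0,0,1],"gripper":26}]'; python3 st.py
```

```text
time: 14.88
tcp_pos: [527.1, 50.5, 196.9]
tool_rot: [[-0.953, -0.303, 0.002], [-0.303, 0.953, 0.0], [-0.002, -0.001, -1.0]]
ft_force: [-0.5, -0.1, -0.0]
opening: 26.0
grasp_force: 0.0
psi -162.4 rel [46.3  4.3] z 196.9 Ft [0.5 0.  0. ] tau_tool [ 0.023 -0.035 -0.026] Fxr Nm -0.001 t 14.8833 j6 -107
time: 15.55
tcp_pos: [534.1, 87.5, 194.1]
tool_rot: [[-0.879, 0.477, 0.001], [0.477, 0.879, -0.001], [-0.001, -0.0, -1.0]]
ft_force: [-3.1, -2.1, 1.4]
opening: 25.8
grasp_force: 2.0
psi 151.5 rel [46.9  5.1] z 194.1 Ft [ 1.7 -3.3 -1.4] tau_tool [0.699 0.291 0.031] Fxr Nm -0.166 t 15.55 j6 -57
```

```bash
python3 -m inch '[{"delta_pos":[-0.02,0.12,0.008],"angular":[0,0,1],"gripper":26},{"delta_pos":[-0.02,0.12,0.008],"angular":[0,0,1],"gripper":26},{"delta_pos":[-0.02,0.12,0.008],"angular":[0,0,1],"gripper":26}]'; python3 st.py
python3 -m inch '[{"delta_pos":[-0.008,0.048,0.003],"angular":[0,0,0.4],"gripper":26},{"delta_pos":[-0.008,0.048,0.003],"angular":[0,0,0.4],"gripper":26},{"delta_pos":[-0.008,0.048,0.003],"angular":[0,0,0.4],"gripper":26},{"delta_pos":[-0.008,0.048,0.003],"angular":[0,0,0.4],"gripper":26},{"delta_pos":[-0.008,0.048,0.003],"angular":[0,0,0.4],"gripper":26}]'; python3 st.py
```

```text
time: 15.8
tcp_pos: [543.9, 98.2, 193.0]
tool_rot: [[-0.699, 0.716, -0.0], [0.716, 0.699, -0.0], [-0.0, -0.0, -1.0]]
ft_force: [-4.9, -1.0, 0.5]
opening: 25.9
grasp_force: 2.1
psi 134.3 rel [47.3  5.4] z 193.0 Ft [ 2.7 -4.2 -0.5] tau_tool [ 0.698  0.375 -0.024] Fxr Nm -0.212 t 15.8 j6 -39
time: 16.22
tcp_pos: [552.0, 103.1, 192.3]
tool_rot: [[-0.545, 0.838, -0.001], [0.838, 0.545, -0.0], [0.0, -0.001, -1.0]]
ft_force: [-4.9, -0.7, 0.5]
opening: 26.1
grasp_force: 2.1
psi 123.0 rel [47.2  5.5] z 192.3 Ft [ 2.1 -4.5 -0.5] tau_tool [ 0.708  0.432 -0.056] Fxr Nm -0.224 t 16.2167 j6 -27
```

```bash
python3 -m inch '[{"delta_pos":[-0.008,0.048,0.003],"angular":[0,0,0.4],"gripper":26},{"delta_pos":[-0.008,0.048,0.003],"angular":[0,0,0.4],"gripper":26},{"delta_pos":[-0.008,0.048,0.003],"angular":[0,0,0.4],"gripper":26},{"delta_pos":[-0.008,0.048,0.003],"angular":[0,0,0.4],"gripper":26},{"delta_pos":[-0.008,0.048,0.003],"angular":[0,0,0.4],"gripper":26}]'; python3 st.py
```

```text
time: 16.63
tcp_pos: [560.4, 106.4, 191.5]
tool_rot: [[-0.368, 0.93, -0.003], [0.93, 0.368, -0.0], [0.001, -0.003, -1.0]]
ft_force: [-11.2, -1.4, 4.6]
opening: 25.9
grasp_force: 5.0
psi 111.6 rel [47.5  4.6] z 191.5 Ft [  2.8 -11.   -4.6] tau_tool [ 1.708  0.599 -0.06 ] Fxr Nm -0.535 t 16.6333 j6 -16
```

The torque has risen from about 0.23 to about 0.55 N·m, equal to roughly 9 N at 60 mm, which is mid hand-tight. I'll ease back off the bar, open, and lift clear.

```bash
python3 st.py; python3 -m inch '[{"delta_pos":[0,-0.15,0],"angular":[0,0,0],"gripper":26},{"delta_pos":[0,0,0],"angular":[0,0,0],"gripper":50},{"delta_pos":[0,0,0],"angular":[0,0,0],"gripper":50},{"delta_pos":[0,0,0],"angular":[0,0,0],"gripper":50},{"delta_pos":[0,0,-0.4],"angular":[0,0,0],"gripper":50},{"delta_pos":[0,0,-0.8],"angular":[0,0,0],"gripper":50},{"delta_pos":[0,0,-0.9],"angular":[0,0,0],"gripper":50},{"delta_pos":[0,0,-0.9],"angular":[0,0,0],"gripper":50},{"delta_pos":[0,0,0],"angular":[0,0,0],"gripper":50},{"delta_pos":[0,0,0],"angular":[0,0,0],"gripper":50}]'
python3 - <<'E'
from h import *
import cv2
s=bot.get_state(); a=bot.grab_frame("wrist"); cv2.imwrite("pics/w3.png",a[:,:,::-1])
cv2.imwrite("pics/sc3.png",cv2.resize(bot.grab_frame("scene")[150:280,225:385],None,fx=4.5,fy=4.5,interpolation=cv2.INTER_CUBIC)[:,:,::-1])
E
```

```text
psi 111.6 rel [47.5  4.6] z 191.5 Ft [  2.8 -11.   -4.6] tau_tool [ 1.708  0.599 -0.06 ] Fxr Nm -0.535 t 16.6333 j6 -16
time: 17.47
tcp_pos: [556.7, 104.1, 312.8]
tool_rot: [[-0.369, 0.929, 0.004], [0.929, 0.369, 0.0], [-0.001, 0.004, -1.0]]
ft_force: [0.2, -0.8, -0.8]
opening: 49.9
grasp_force: 0.0
```

View pics/w3.png

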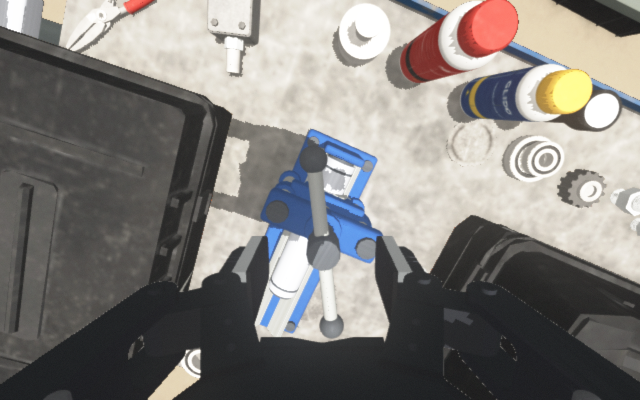

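View pics/sc3.png

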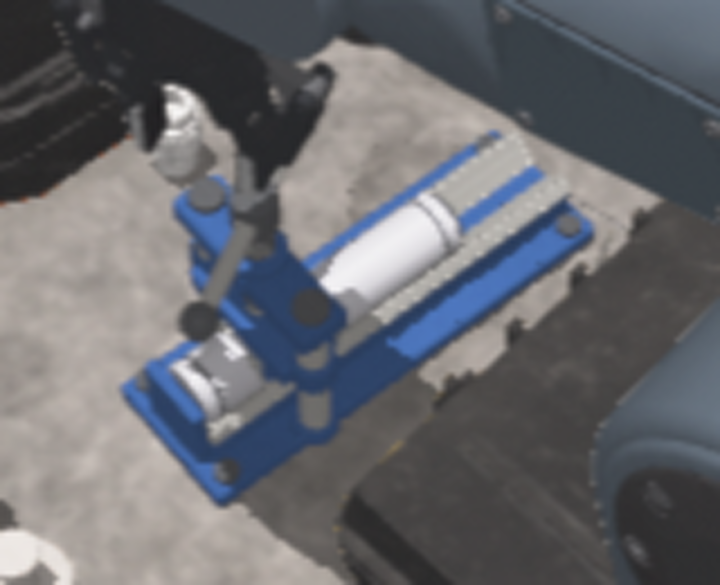

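Both views show the barrel under the jaw with its end at the stop, the fingers clear of the bar, and the other items undisturbed. I'll do a quick projection check of the barrel's outer end (scene crop rim top at about (435,197), right at about (460,235)).

Run:
```python
from h import *
p=[573.76,61.586,-1.603];c,s=np.cos(p[2]),np.sin(p[2])
for x in(130,140,150):
    q=np.array([(x,0,70),(x,-20,50),(x,20,50)])
    W=np.c_[p[0]+c*q[:,0]-s*q[:,1],p[1]+s*q[:,0]+c*q[:,1],q[:,2]]
    print(x,((proj("scene",W)-[225,150])*4.5).round(0).tolist())
```

```text
130 [[432.0, 207.0], [452.0, 246.0], [410.0, 204.0]]
140 [[444.0, 198.0], [465.0, 237.0], [422.0, 195.0]]
150 [[457.0, 189.0], [477.0, 229.0], [435.0, 187.0]]
```

The outer end matches vise x≈140 mm, so the barrel is against the stop and clamped. Handing in.

```bash
python3 -c "
from bench import bot
print(bot.job_done())"
```

```text
the job is handed in; nothing more can be done
None
```

The barrel is against the end stop and the jaw grips it hand-tight, at about 9 N of push at 60 mm from the axis. The gripper is clear, the other objects in the pictures look unmoved, and the job is handed in at about 17.6 s (no verdict was returned).

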